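# Hang the dial thermometer on its hook

### The job

Hang the room thermometer, the instrument with the round dial and the steel hanging frame, by that frame on the hook of the stand beside the microscope, so that its dial faces outward: away from the post, the way the hook points. Let it hang upright and at rest, dial squarely to the front, and leave the slim hygrometer standing where it is.

Things in the scene. Friction and masses are not known exactly. Their poses are not given: they have to be found in the camera images.
- thermometer: Room thermometer, about 140 g, standing upright: white case 26 (x) x 70 (y) x 60 (z) mm, 55 mm round dial on its -x face. Steel frame on its top: two uprights, 46 mm apart outside (y), 12 thick (x), from 60 mm up to a flat crossbar, underside 96, top 104 mm above the case's underside; opening 34 wide x 36 high through along x. Origin: centre of the underside. Starts facing the robot within 70 deg.
- hygrometer: Hygrometer, loose, to be left alone: slim white case 30 x 40 x 88 mm with a straight upright scale, not a round dial, and a small wire eye on top (102 mm in all). It stands about 10 to 20 cm from the thermometer, to its left or right. Origin: centre of the underside; z up; the scale faces -x.
- hook_stand: Fixed stand: dark base plate 120 x 90 x 12 mm, aluminium post 16 (x) x 24 (y) x 214 mm high, one flat strip hook pointing along -x. Origin: under the post's centre, on the bench. The strip is 14 mm wide (y), 4 thick, its level upper face 200 mm above the bench; it runs from the post (x = -8 mm) to an upturned end (x = -75 to -79 mm) that rises 10 mm above that face.
- hook_seat (a point): Middle of the hook's upper face, where the frame's crossbar is to lie: 45 mm in front of the post's centre, 200 mm above the bench. Axes as the stand's: -x the way the hook points, z up. When the thermometer hangs here its origin is 96 mm below this point.

How it is judged:
By the outcome, as a careful person would: the job done as asked, in the order asked, and still so for the second after the job is handed in, with the robot touching nothing.
It also fails if it takes over 43 s, if anything falls off the work surface, if the arm or the gripper's body presses on something with over 40 N, if the wrist force passes 120 N, or if a joint passes its speed limit or range.

### The arm

A 7-joint arm with a two-finger parallel gripper is mounted at the origin on a cart in front of the work surface, level with it; the furniture and walls round the work are solid. World frame = base frame: x ahead of the robot, y to its left, z up, the work surface at z = 0. Lengths are in mm, angles in rad, forces in N, time in s.
With the tool pointing down it reaches from about 400 to 900 mm from the base axis. Payload 5.6 kg.
Tool frame: the origin (TCP) lies midway between the tips of the shut fingers; the grasp point (between the pads) lies 19 mm behind it; z points along the fingers, y is the line along which they close (so a half turn about z gives the same grasp; the last joint's range is limited). The gripper opens to 92 mm and grips with 3 to 60 N. Pads are 20 mm wide; open, the fingers measure 128 mm over their backs; the gripper's body (75 mm by 189 mm) begins 69 mm behind the grasp point.
Start: joints at [1.078, 0.468, -0.012, 1.603, 0.006, 1.071, -0.056], TCP at [282.572, -585.373, 214.592] pointing down, gripper open.
Joint ranges: [-2.53, 2.53], [-0.31, 2.02], [-1.57, 1.55], [0.28, 2.44], [-1.29, 4.43], [0.15, 1.84], [-2.92, 2.92]. Speed limits (rad/s): [2.57, 2.57, 3.14, 3.14, 3.14, 3.14, 3.14].

### API

Orientations are given as a rotation vector (axis times angle).
In Python, from cell import robot, grip, kin, viewer gives the robot as it stands. Calls block until the motion is done:
- robot.movep(position, orientation): joint-space move of the TCP to a pose.
- robot.servo_line(position, feed=150, rotation=None): straight line of the TCP; rotation=None keeps the orientation; feed is the mean speed in mm/s.
- robot.goto_joints(angles): joint-space move.
- grip(opening, newtons=None): opening from 0.0 (shut) to 1.0 (fully open); newtons is the grip in N (None keeps the last); returns when the fingers have stopped.
- robot.hold(seconds).
- kin.ik(position, orientation): joint angles nearest the present ones, or None.
- robot.observe(): the state.
- viewer.read_camera(name): name is "scene" or "top" or "wrist"; returns the picture (420x560x3 uint8, red, green, blue); there is no depth.
- viewer.camera_info(name): a dict with "camera_matrix" (3x3 intrinsics, pixels), "R" (3x3) and "t" (3): a world point X has camera coordinates R X + t. Camera axes: x right, y down, z forward; pixel columns grow to the right and rows downward; lengths in mm; the calibration is good to about 2 mm. A picture is of the moment at which its call begins: read the wrist's pose just before it. camera_info takes no time and is no camera call; for the wrist camera it gives the pose at the moment of the call.
A pose or a line that the arm cannot do raises robot.IKError and nothing moves.
- robot.job_done(): hands the job in; it is judged then, once.
Trained networks look in the newest picture that a camera, given by its name, has taken for a name from the list of things; names that differ only in an ending like _2 or _b are one class to them, and where a whole thing is asked for, a point or a joint stands for the part that bears it (a point fixed in the world has none). Each returns a list of dicts, best first, with "confidence" (0 to 1); they miss things now and then, are a little off and sometimes report something else, mostly with a low value. They report only what shows in the picture. A call takes as long as a camera call.
- viewer.silhouettes(name, camera): "mask" (420x560 bool, what is visible of it).
- viewer.pinpoint(name, camera): "at" ([x, y, z] in mm, in the coordinates of the camera as it stood for that picture, good to about 4 mm: a listed point, or the origin of a listed thing).
The state is a dict: "t": time; "joints": joint angles; "joint_velocities": joint speeds; "joint_torque": joint torques, N m; "tcp_pos": TCP position; "tcp_rot": TCP orientation; "contact_force": force on the tool from outside, world axes, zero at the start; "wrist_torque": the same for the moment, N m; "grip_width": opening from 0.0 (shut) to 1.0 (fully open); "grip_force": force on a finger pad.
Only numpy, scipy, OpenCV 4.12 (cv2) and the standard library are available. Lean on these libraries where they do the work, as an engineer would, in place of code of your own. Each camera call takes 0.05 s, during which the arm holds its last target. There are 200 camera calls.

## Working session

There is one attempt and no reset: what is moved stays moved. The work goes in short steps, each a Python script; the robot and the scene stay as the last script left them, time stands still between calls to the robot, and variables do not carry over. Pictures are saved under pics/ and viewed, at most 10 in all, crops included, and the job is handed in when it is done.

```bash
ls; mkdir -p pics
cat > h.py <<'E'
import numpy as np, cv2
from cell import robot, grip, kin, viewer
from scipy.spatial.transform import Rotation as Rn
def snap(c,f):
    im=viewer.read_camera(c); cv2.imwrite('pics/'+f,im[:,:,::-1]); return im
def pin(n,c,info=None):
    i=info or viewer.camera_info(c); R=np.array(i['R']);t=np.array(i['t'])
    return [(round(d['confidence'],2),np.round(R.T@(np.array(d['at'])-t),1)) for d in viewer.pinpoint(n,c)]
E
python3 - <<'E'
from h import *
a=snap('scene','s0.png');b=snap('top','t0.png')
cv2.imwrite('pics/st0.png',cv2.resize(np.vstack([a,b]),None,fx=.71,fy=.71)[:,:,::-1])
for c in('scene','top'):
    for n in('thermometer','hygrometer','hook_stand','hook_seat'):
        print(c,n,pin(n,c))
        m=viewer.silhouettes(n,c)
        for d in m[:2]:
            ys,xs=np.nonzero(d['mask']);print('  sil',round(d['confidence'],2),xs.min(),xs.max(),ys.min(),ys.max())
    i=viewer.camera_info(c);R=np.array(i['R']);print(c,np.array(i['camera_matrix'])[0,0],-R.T@np.array(i['t']),R[2])
print(robot.observe())
E
```

```text
pics
scene thermometer [(0.75, array([457. ,   4.7,  -2.5]))]
  sil 0.92 225 264 247 302
scene hygrometer [(0.89, array([487.2, 169.8,   1.9]))]
  sil 0.78 194 212 213 257
scene hook_stand [(0.7, array([ 566.4, -177.6,   -4.4]))]
  sil 0.66 303 388 206 348
scene hook_seat [(0.72, array([ 523.7, -162.5,  199. ]))]
  sil 0.87 303 388 207 348
scene 480.3595033208822 [  30.54800165 -562.20177361  574.94641531] [ 0.59530874  0.63757659 -0.48898221]
top thermometer [(0.63, array([459.8,   5.7,   4.2]))]
top hygrometer []
  sil 0.78 182 206 218 239
top hook_stand [(0.74, array([ 568.2, -179.8,    2.6]))]
  sil 0.79 318 367 177 238
top hook_seat [(0.97, array([ 524.1, -167.9,  197.2]))]
  sil 0.97 318 367 177 238
top 518.6528898083728 [ 394.95778044  -23.10953171 1217.75750908] [ 0.09762159  0.00361963 -0.99521702]
{'t': 0.9, 'joints': array([ 1.07803375,  0.46743937, -0.01162682,  1.60272619,  0.00601627,
        1.07140452, -0.05631487]), 'joint_velocities': array([ 8.25509084e-04,  8.55266179e-04,  1.25591486e-04,  6.98803744e-05,
        1.40178544e-03, -1.49878430e-04,  1.71710995e-03]), 'joint_torque': array([ 4.90730636e-04, -5.20406878e+01, -1.25795158e-02, -2.44057792e+01,
       -5.66584768e-02,  1.12099049e-02,  4.73833700e-05]), 'tcp_pos': array([ 282.55790772, -585.36806302,  214.62089035]), 'tcp_rot': array([ 3.06244305e+00,  7.00447603e-01, -3.94983340e-05]), 'contact_force': array([-0.34722109, -0.2057813 ,  0.20486533]), 'wrist_torque': array([-0.05250973, -0.07359383,  0.06276139]), 'grip_force': 0.0, 'grip_width': 1.0020833665686033}
```

View pics/st0.png

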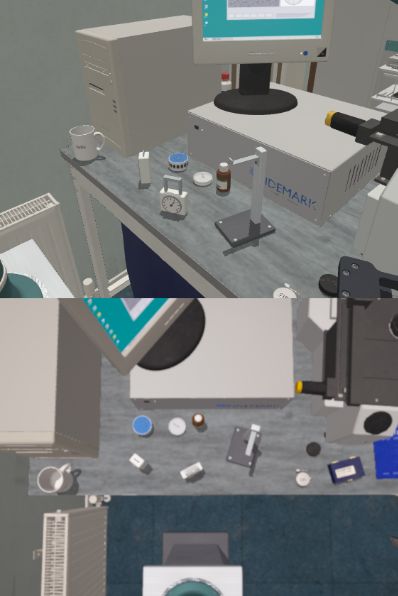

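Run:
```python
from h import *
a=cv2.imread('pics/s0.png');b=cv2.imread('pics/t0.png')
A=cv2.resize(a[200:350,190:400],None,fx=3,fy=3,interpolation=2)[:,:630];B=cv2.resize(b[170:270,170:380],None,fx=3,fy=3,interpolation=2)
cv2.imwrite('pics/c0.png',cv2.resize(np.vstack([A,B]),None,fx=.8,fy=.8))
i=viewer.camera_info('wrist');R=np.array(i['R']);o=robot.observe();T=Rn.from_rotvec(o['tcp_rot'])
print(T.inv().apply(-R.T@np.array(i['t'])-o['tcp_pos']),T.inv().apply(R[2]),T.inv().apply(R[0]),i['camera_matrix'][0][0])
```

```text
[  68.52420786    0.27679024 -170.0505102 ] [-2.41339770e-01  2.18516320e-04  9.70440656e-01] [ 5.78894014e-04  9.99999829e-01 -8.12065465e-05] 362.28689114487526
```

View pics/c0.png

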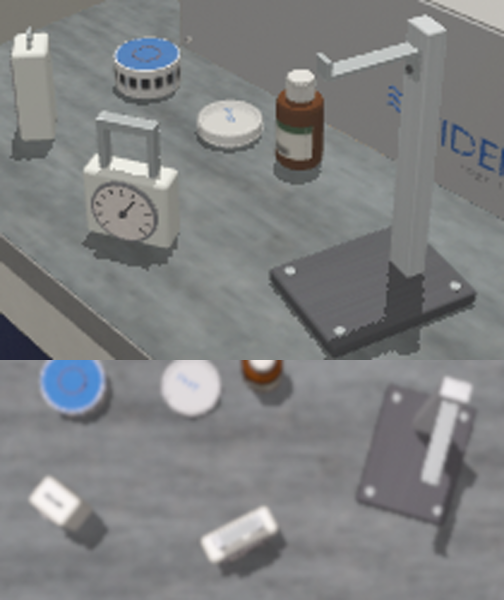

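```bash
cat >> h.py <<'E'
def ori(yaw,s=1):  # tool down, tool y = s * body y at yaw
    v=s*np.array([-np.sin(yaw),np.cos(yaw),0]);z=np.array([0,0,-1.])
    return Rn.from_matrix(np.c_[np.cross(v,z),v,z]).as_rotvec()
E
python3 - <<'E'
from h import *
for s in(1,-1):
    for p,y in(([524,-165,310],-.27),([524,-165,133],-.27),([458,5,224],.42),([458,5,29],.42)):
        q=kin.ik(p,ori(y,s)); print(s,p,None if q is None else np.round(q,2))
s=-1
def look(p,y,f,names):
    robot.movep(p,ori(y,s)); robot.hold(.3)
    info=viewer.camera_info('wrist'); snap('wrist',f)
    for n in names:print(n,pin(n,'wrist',info))
    np.savez('pics/'+f+'.npz',R=info['R'],t=info['t'],K=info['camera_matrix'])
    print(robot.observe()['t'])
look([524,-165,320],-.27,'wh.png',['hook_seat','hook_stand'])
look([458,5,234],.42,'wt.png',['thermometer'])
a=cv2.imread('pics/wh.png');b=cv2.imread('pics/wt.png')
cv2.imwrite('pics/wb.png',cv2.resize(np.vstack([a,b]),None,fx=.71,fy=.71))
E
```

```text
1 [524, -165, 310] [ 0.78  0.28 -0.65  1.7   0.18  1.21  1.39]
1 [524, -165, 133] [ 0.73  0.49 -0.61  1.89  0.36  0.88  1.24]
1 [458, 5, 224] [ 0.67  0.23 -0.85  2.    0.21  0.99  1.72]
1 [458, 5, 29] [ 0.48  0.57 -0.68  2.15  0.62  0.62  1.35]
-1 [524, -165, 310] [ 0.37  0.22 -0.14  1.73  0.03  1.19 -1.63]
-1 [524, -165, 133] [ 0.31  0.4  -0.08  1.92  0.04  0.82 -1.63]
-1 [458, 5, 224] [ 0.37  0.17 -0.5   2.02  0.1   0.98 -1.33]
-1 [458, 5, 29] [ 0.17  0.48 -0.3   2.17  0.27  0.53 -1.48]
hook_seat [(0.89, array([ 519.7, -165.6,  194.6]))]
hook_stand [(0.63, array([ 565.1, -179.4,    2.8]))]
3.15
thermometer [(0.77, array([461.2,   3.5,  -1.5]))]
4.375
```

View pics/wb.png

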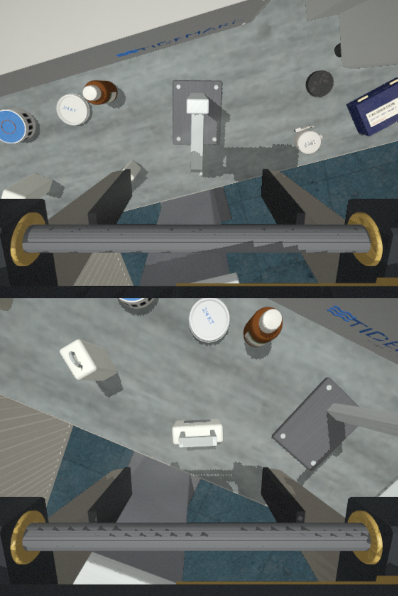

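Run:
```python
from h import *
from scipy.optimize import minimize
def box(x0,x1,y0,y1,z0,z1): return np.array([[a,b,c] for a in(x0,x1) for b in(y0,y1) for c in(z0,z1)],float)
TH=[box(-13,13,-35,35,0,60),box(-6,6,-23,-17,60,104),box(-6,6,17,23,60,104),box(-6,6,-23,23,96,104)]
HK=[box(-8,8,-12,12,0,214),box(-79,-8,-7,7,196,200),box(-79,-75,-7,7,196,210)]
def ras(P,boxes,D,sc=4):
    x,y,w=P;c,s=np.cos(w),np.sin(w);M=np.zeros((420,560),np.uint8)
    for b in boxes:
        X=b@np.array([[c,s,0],[-s,c,0],[0,0,1]])+[x,y,0]
        q=(D['R']@X.T).T+D['t'];q=(D['K']@q.T).T;q=q[:,:2]/q[:,2:]
        cv2.fillConvexPoly(M,cv2.convexHull(np.round(q*16).astype(np.int32)),1,shift=4)
    return M>0
def fit(m,boxes,D,p0,roi):
    r=np.zeros_like(m);r[roi]=1
    f=lambda p:1-(ras(p,boxes,D)&m&r).sum()/((ras(p,boxes,D)|m)&r).sum()
    S=np.array(p0)+np.vstack([np.zeros(3),np.diag([6,6,.1])])
    best=min((minimize(f,np.array(p0)+d,method='Nelder-Mead',options=dict(initial_simplex=S+d)) for d in([0,0,0],[3,-3,.05],[-3,3,-.05])),key=lambda r:r.fun)
    return best.x,best.fun
wt=cv2.imread('pics/wt.png');Dt=dict(np.load('pics/wt.png.npz'))
wh=cv2.imread('pics/wh.png');Dh=dict(np.load('pics/wh.png.npz'))
m=viewer.silhouettes('thermometer','wrist');print(len(m),m[0]['confidence'])
pt,e=fit(m[0]['mask'],TH,Dt,[460,4,.42],np.s_[150:300,200:360]);print('therm',pt,e)
g=wh.astype(int);mh=(g.min(2)>150)
mh=cv2.morphologyEx(mh.astype(np.uint8),cv2.MORPH_CLOSE,np.ones((3,3)))>0
ph,e=fit(mh,HK,Dh,[567,-178,-.27],np.s_[125:260,245:315]);print('hook',ph,e)
for n,c in(('thermometer','scene'),('hook_stand','scene')):
    i=viewer.camera_info(c);D=dict(R=np.array(i['R']),t=np.array(i['t']),K=np.array(i['camera_matrix']))
    mm=viewer.silhouettes(n,c)[0]['mask']
    if n=='thermometer':print('scene',fit(mm,TH,D,[460,4,.42],np.s_[:,:]))
    else:
        im=cv2.imread('pics/s0.png');m2=ras(ph,HK,D);im[m2]=im[m2]//2+[0,0,120];o3=im[190:340,300:400]
def ov(im,M,y,x):
    c,_=cv2.findContours(M.astype(np.uint8),0,1);k=cv2.resize(im,None,fx=3,fy=3,interpolation=2)
    for q in c:cv2.polylines(k,[q*3+1],True,(0,0,255),1)
    return k[y*3:y*3+150*3,x*3:x*3+130*3]
cv2.imwrite('pics/fit.png',np.hstack([ov(wt,ras(pt,TH,Dt),150,215),ov(wh,ras(ph,HK,Dh),110,215)]))
```

```text
1 0.56
therm [458.68037944   1.52750363   0.50856707] 0.07873174207338796
hook [ 5.67723442e+02 -1.78104964e+02 -2.62167538e-01] 0.3823861497929997
scene (array([458.85129964,   2.60806627,   0.4821028 ]), np.float64(0.11312465678198791))
```

View pics/fit.png

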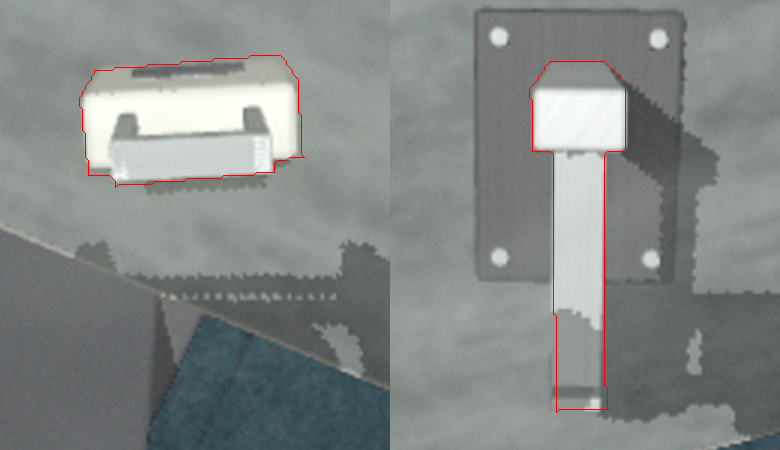

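Run:
```python
from h import *
s=-1;y=.50;p=np.array([458.8,2.,0])
robot.movep(p+[0,0,150],ori(y,s)); robot.servo_line(p+[0,0,29.],feed=100)
print(grip(0.5,25)); robot.hold(.2); o=robot.observe();print(o['t'],o['grip_width']*92,o['grip_force'],o['tcp_pos'],o['contact_force'])
if o['grip_width']*92>66:
    robot.servo_line(p+[0,0,160.],feed=120)
    ys=-.272;xd=np.array([np.cos(ys),np.sin(ys),0]);S=np.array([567.7,-178.1,0])
    robot.servo_line(S-145*xd+[0,0,150.],feed=120,rotation=ori(ys,s)); robot.hold(.3)
    o=robot.observe();print(o['t'],o['grip_width']*92,o['tcp_pos'],o['tcp_rot']-ori(ys,s),o['contact_force'])
    i=viewer.camera_info('wrist');a=snap('wrist','w2.png');b=snap('scene','s2.png')
    for c in('wrist','scene'):print(pin('thermometer',c),pin('hook_seat',c))
    cv2.imwrite('pics/g.png',np.vstack([cv2.resize(a,(400,300)),cv2.resize(b[180:330,190:390],(400,300))])[:,:,::-1])
```

```text
False
6.9667 70.02900579325143 24.881101548671722 [458.94750921   2.04607734  29.26009511] [-0.81967165 -0.03245606  5.74173581]
9.8667 70.24882566096255 [ 428.13600601 -138.85618974  150.02906652] [-6.22523125e+00  8.50816353e-01 -1.29180219e-04] [ 0.09547903 -0.0510884  -1.65451032]
[(0.66, array([ 426.5, -137.9,  121.3]))] [(0.71, array([ 521.2, -164.9,  195.6]))]
[(0.66, array([ 426.1, -139.5,  123.6]))] [(0.93, array([ 522.2, -165.3,  198.3]))]
```

View pics/g.png

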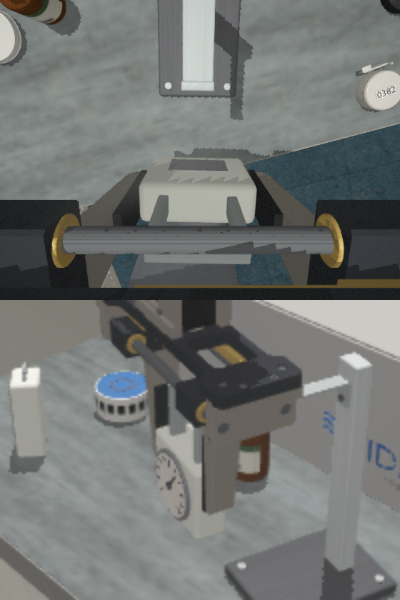

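Run:
```python
from h import *
ys=-.272;xd=np.array([np.cos(ys),np.sin(ys),0]);S=np.array([567.7,-178.1,0])
f0=robot.observe()['contact_force']
ok=True
for d in(-110,-85,-65,-45):
    robot.servo_line(S+d*xd+[0,0,150.],feed=80)
    f=robot.observe()['contact_force']-f0;print(d,np.round(f,1))
    if np.linalg.norm(f)>6: ok=False;break
if ok:
    for z in np.r_[138,np.arange(135.5,129,-.5)]:
        robot.servo_line(S-45*xd+[0,0,z],feed=25); robot.hold(.05)
        f=robot.observe()['contact_force']-f0;print(z,np.round(f,1))
        if f[2]>1.5: break
o=robot.observe();print(o['t'],o['tcp_pos'])
a=snap('wrist','w3.png');b=snap('scene','s3.png')
cv2.imwrite('pics/g3.png',np.vstack([cv2.resize(a,(400,300)),cv2.resize(b[180:330,220:420],(400,300))])[:,:,::-1])
```

```text
-110 [-1.4  0.3 -0.8]
-85 [-0.6  0.8 -0.2]
-65 [-0.1  0.2  0.1]
-45 [-1.1  0.8 -0.5]
138.0 [-1.1  0.6 -0.4]
135.5 [-0.2  0.1 -0.7]
135.0 [-0.2  0.5  0.2]
134.5 [-0.8 -0.8 -0.6]
134.0 [ 0.3 -0.3  0.1]
133.5 [-1.2  0.4 -1.4]
133.0 [-2.   0.1  2.3]
14.5083 [ 524.51009054 -166.05226759  133.3057455 ]
```

View pics/g3.png

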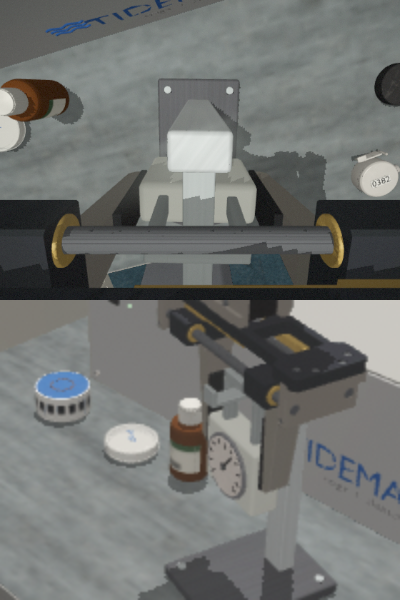

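Run:
```python
from h import *
ys=-.272;xd=np.array([np.cos(ys),np.sin(ys),0]);S=np.array([567.7,-178.1,0])
robot.servo_line(S-45*xd+[0,0,132.7],feed=25);robot.hold(.2)
grip(0.84,5);robot.hold(.5);grip(1.0);robot.hold(.3)
robot.servo_line(S-45*xd+[0,0,290.],feed=100); robot.hold(.3)
a=snap('wrist','w4.png');D=viewer.camera_info('wrist')
print(pin('thermometer','wrist'))
robot.servo_line(S-45*xd+[-60,150,300.],feed=200);robot.hold(1)
b=snap('scene','s4.png');print(pin('thermometer','scene'),pin('hygrometer','scene'),robot.observe()['t'])
cv2.imwrite('pics/g4.png',np.vstack([cv2.resize(a,(400,300)),cv2.resize(b[180:330,220:420],(400,300))])[:,:,::-1])
```

```text
[(0.83, array([ 524.2, -162.8,  103.7]))]
[(0.83, array([ 522.2, -162.6,  103.5]))] [(0.66, array([4.887e+02, 1.707e+02, 1.000e-01]))] 20.825
```

View pics/g4.png

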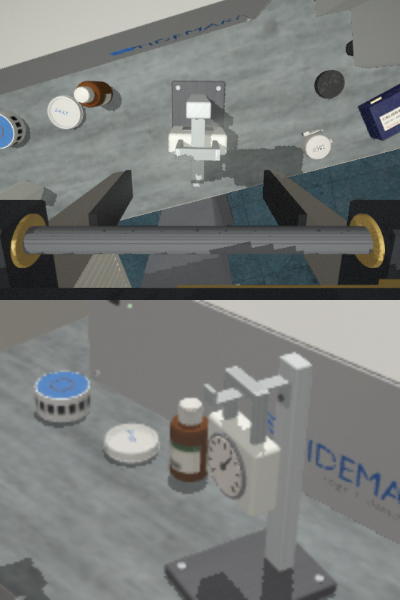

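```bash
python3 -c "
import cv2,numpy as np
a=cv2.imread('pics/w4.png');b=cv2.imread('pics/s4.png')
cv2.imwrite('pics/z.png',np.hstack([cv2.resize(a[120:280,220:340],None,fx=3.5,fy=3.5),cv2.resize(b[195:315,315:385],(326,560))]))"
```

```text
(no output)
```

View pics/z.png

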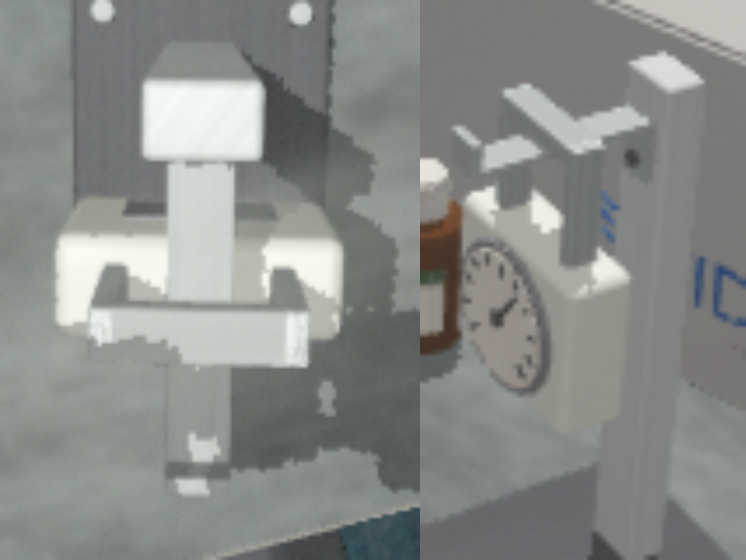

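```bash
python3 -c "
from cell import robot
print(robot.job_done(),robot.observe()['t'])"
```

```text
the job is handed in; nothing more can be done
the job is handed in; nothing more can be done
```

The thermometer hangs by its frame on the hook, upright and at rest with its dial facing outward (about 1–1.5° off square in the last picture); the hygrometer is where it stood, and I handed the job in shortly after 20.8 s on the robot's clock.

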